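# Kit the power-supply spares in the tray

## Robot

A 6-joint arm with a two-finger parallel gripper is mounted at the origin on the work surface. World frame = base frame: x ahead of the robot, y to its left, z up, the work surface at z = 0. Lengths are in m, angles in degrees, forces in N, time in s.
With the tool pointing down it reaches from about 0.35 to 0.875 m from the base axis. Payload 4.2 kg.
Tool frame: the origin (TCP) lies on the centre line of the jaws, within the pads' length; the fingertips stand 11 mm ahead of it and the grasp point (between the pads) lies 8 mm behind it; y points along the fingers, z is the direction in which the jaws open and shut, and the axes are right-handed (so a half turn about y gives the same grasp; the last joint's range is limited). The gripper opens to 87 mm and grips with 3 to 60 N. Pads are 19 mm wide; open, the fingers measure 117 mm over their backs; the gripper's body (75 mm by 190 mm) begins 51 mm behind the grasp point.
Start: joints at [-55.141, 22.042, 0.453, 0, -68.411, -14.817], TCP at [0.214, -0.587, 0.234] pointing down, gripper open.
Joint ranges: [-179.83, 179.83], [-69.29, 118.12], [-61.27, 80.66], [-181.25, 117.63], [-171.15, -9.14], [-177.46, 177.46]. Speed limits (degrees/s): [159.86, 159.86, 180, 180, 180, 180].

## Interface

Orientations are given as a 3x3 rotation matrix whose columns are the frame's x, y, z axes.
In Python, from station import r, optics gives the robot as it stands. The module is installed in compiled form; this text tells all that it offers.
- The arm moves only by the tool step_arm, never from a script. Its argument "moves" is a list that holds one entry, the list of rows, each a list of 7 numbers: the turn, a rotation vector about the tool's x, y, z in rad, then the shift along the tool's x, y, z in cm, then the opening in per cent of the stroke, from 0 (shut) to 100 (fully open). A call has exactly 5 rows; each row is the pose to reach, as a shift and turn from the pose commanded when the call began, along the tool's axes at that moment; what a row does not reach only later rows make up. A row lasts 1/12 s, in which the tool goes at most 41.7 mm and 7.16 degrees, less where a joint would pass 70% of its speed; a pose out of reach is approached as far as the arm can. A call with a gripper value outside its range is refused whole. The fingers move at their own pace and stop on an object; the grip force is fixed at half the most. Time passes only in rows, so rows that repeat a pose let the fingers close, or fill a call up. It gives the time, the measured TCP pose, the force and the opening at its end, in the units of the state.
- r.sense(): the state, without advancing time (a new reading comes with each control period).
- optics.capture(name): name is "side" or "top"; returns a dict with "image" (420x560x3 uint8, red, green, blue), "fov_y" (degrees; the focal length in pixels is half the picture's height over the tangent of half this angle, whatever the lens; pixels are square), "cx", "cy" (the principal point, pixels), "k1" (the pictures are not rectified: a ray, as slopes to the right and down, at radius r is drawn at 1 + k1 r^2 times it, then the intrinsics apply), "cam_to_world" (4x4, takes a point from camera to world coordinates). Camera axes: x right, y down, z forward; pixel columns grow to the right and rows downward; lengths in m; the calibration is good to about 2 mm. A picture is of the moment at which its call begins. There is no depth.
- r.finish_job(): hands the job in, once; it reports no verdict.
The state is a dict: "time_s": time; "joints": joint angles; "joint_velocities": joint speeds; "effort": joint torques, N m; "tcp_pos": TCP position; "ee_rot": TCP orientation; "wrist_force": force on the tool from outside, world axes, zero at the start; "moment": the same for the moment, N m; "gripper_width": opening from 0.0 (shut) to 1.0 (fully open).
Only numpy, scipy, OpenCV 4.12 (cv2) and the standard library are available. Lean on these libraries where they do the work, as an engineer would, in place of code of your own. Each camera call takes 0.05 s, during which the arm holds its last target.

## Task

Kit the spares for a power-supply repair in the tray: stand the large capacitor in the round recess, the transformer in the wide rectangular recess and the heatsink in the narrow slot recess, and lay the large ring core flat over the post, each upright as it stands now and fully down on its nest's floor. Leave the small capacitor and the small ring core standing where they are.

Things in the scene. Friction and masses are not known exactly. Their poses are not given: they have to be found in the camera images.
- cap_large_mid (a point): Large capacitor: black upright cylinder with an aluminium top, 35 mm diameter, 55 mm tall, 56 to 88 g, standing on the mat. The point is its centre, half-way up; z is its axis, up.
- core_large_mid (a point): Large ring core lying flat: dark ring wound with copper wire, outer diameter 54 mm, bore 28 mm, 25 mm high, 104 to 163 g. The point is its centre (in the bore, half-way up); z is the ring's axis, up. It can be gripped across its outside.
- transformer_mid (a point): Mains transformer: steel core block 58 mm long (x) by 30 mm (y) and 45 mm tall with a yellow coil block in the middle that stands out to 36 mm wide (y) over the middle 36 mm of the length, from 6 to 39 mm above its foot; 240 to 375 g. Grip it across y on the coil. The point is its centre, half-way up; z up.
- heatsink_mid (a point): Finned aluminium heatsink standing on end: 46 mm long (x), 22 mm wide (y, the eight fins run upright and their edges are the y sides), 50 mm tall, 56 to 88 g. Grip it across y. The point is its centre, half-way up; z up.
- cap_small_mid (a point): Small capacitor, a look-alike to be left alone: black upright cylinder with an aluminium top, 22 mm diameter, 38 mm tall. The point is its centre, half-way up.
- core_small_mid (a point): Small ring core, a look-alike to be left alone: dark copper-wound ring lying flat, outer diameter 36 mm, bore 10 mm (too small for the post), 16 mm high. The point is its centre, half-way up.
- nest_round_floor (a point): White plastic nest, 100 x 100 mm square, one of four fixed side by side (2 x 2, centres 104 mm apart) in a low aluminium tray whose rim is lower than the nests. It has a round recess 52 mm in diameter, 8 mm deep, with a black floor. The tray does not move. The point is the centre of the nest's floor (7 mm above the table), z up.
- nest_wide_floor (a point): White plastic nest, 100 x 100 mm square, one of four fixed side by side (2 x 2, centres 104 mm apart) in a low aluminium tray whose rim is lower than the nests. It has a wide rectangular recess 74 mm along x by 52 mm along y, 8 mm deep, with a black floor. The tray does not move. The point is the centre of the nest's floor (7 mm above the table), z up.
- nest_slot_floor (a point): White plastic nest, 100 x 100 mm square, one of four fixed side by side (2 x 2, centres 104 mm apart) in a low aluminium tray whose rim is lower than the nests. It has a narrow rectangular recess 62 mm along x by 38 mm along y, 8 mm deep, with a black floor. The tray does not move. The point is the centre of the nest's floor (7 mm above the table), z up.
- nest_post_floor (a point): White plastic nest, 100 x 100 mm square, one of four fixed side by side (2 x 2, centres 104 mm apart) in a low aluminium tray whose rim is lower than the nests. It is a flat plate with an upright steel post, 12 mm in diameter and 17 mm high, in the middle of a small black disc. The tray does not move. The point is the centre of the nest's floor (7 mm above the table), z up.
There are look-alikes about, which are no part of the job. Leave any blue or purple look-alike of the part that bears heatsink_mid alone.

How it is judged:
By the outcome, as a careful person would: the job done as asked, in the order asked, and still so for the second after the job is handed in, with the robot touching nothing.
It also fails if it takes over 93 s, if anything falls off the work surface, if the arm or the gripper's body presses on something with over 40 N, if the wrist force passes 120 N, or if a joint passes its speed limit or range.

## Working session

There is one attempt and no reset: what is moved stays moved. The work goes in short steps, Python scripts to look and compute and a tool call to move; the robot and the scene stay as the last step left them, time stands still between calls to the robot, and variables do not carry over. Pictures are saved under pics/ and viewed, and the job is handed in when it is done.

Besides the shell and the picture viewer there is one more tool, called after "Emit:" as a command line: name --argument value ..., lists and objects as JSON in quotes. step_arm: Moves the arm, as the interface text tells. Its arguments: {"type":"object","properties":{"moves":{"type":"array"}},"required":["moves"]}

```bash
mkdir -p pics
python3 - <<'E'
from station import r, optics
import cv2,numpy as np,pickle
s=r.sense();print(s)
for n in("side","top"):
    c=optics.capture(n);pickle.dump(c,open(n+".pkl","wb"))
    cv2.imwrite(f"pics/{n}0.png",c["image"][:,:,::-1])
    print(n,c["fov_y"],c["cx"],c["cy"],c["k1"],np.round(c["cam_to_world"],3).tolist())
E
```

```text
{'time_s': 0.0, 'joints': array([-5.51418376e+01,  2.20925607e+01,  3.79944703e-01, -2.63139346e-02,
       -6.84124482e+01, -1.48160361e+01]), 'joint_velocities': array([ 0.05039644,  0.07062046,  0.03600759, -0.01170155, -0.00831604,
       -0.02291281]), 'effort': array([ 1.05231728e-03, -3.90664601e+01,  1.87409109e+01,  4.21974286e+00,
        1.11695181e-02, -1.83829734e-04]), 'tcp_pos': array([ 0.21399814, -0.58660833,  0.23244869]), 'ee_rot': array([[ 9.39498889e-01, -8.97115753e-04, -3.42550774e-01],
       [ 3.42551918e-01,  2.03517192e-03,  9.39496696e-01],
       [-1.45687568e-04, -9.99997527e-01,  2.21935048e-03]]), 'wrist_force': array([ 0.14357006, -0.72011137, -0.13054473]), 'moment': array([-0.00405724, -0.02652154, -0.04100196]), 'gripper_width': 0.9994085747005648}
side 50.14330137834858 285.0349668890333 212.4416839008317 0.019692743081600083 [[-0.827, -0.408, 0.388, 0.146], [-0.563, 0.588, -0.581, 0.509], [0.009, -0.698, -0.716, 0.723], [0.0, 0.0, 0.0, 1.0]]
top 46.607046611804726 283.8289241990844 208.96454598813813 -0.08220028364840179 [[0.021, -0.984, 0.175, 0.386], [-1.0, -0.018, 0.018, -0.017], [-0.015, -0.176, -0.984, 0.909], [0.0, 0.0, 0.0, 1.0]]
```

View pics/side0.png

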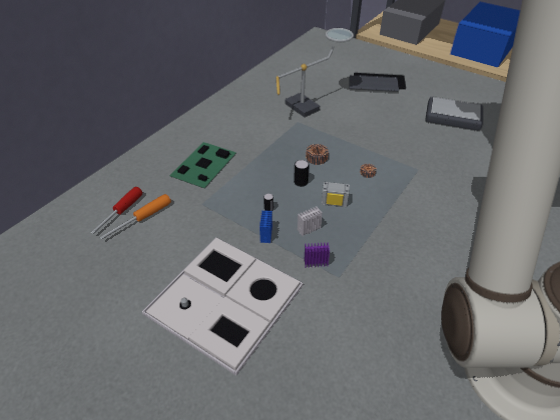

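View pics/top0.png

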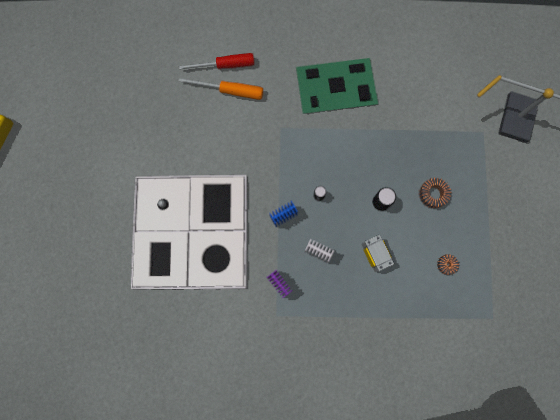

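Side view: the candidates for the heatsink are silver (310,221), blue (266,227) and purple (316,254). For the capacitor they are large (301,173) and small (268,202), and for the ring core large (317,154) and small (369,170). The transformer is at (336,194). By the description I choose the silver heatsink and the larger capacitor and core, then check them in a close crop.

```bash
cat > h.py <<'E'
import numpy as np,cv2,pickle
def load(n): return pickle.load(open(n+".pkl","rb"))
def f(c): return c["image"].shape[0]/2/np.tan(np.radians(c["fov_y"]/2))
def ray(c,uv):
    d=(np.array(uv,float)-[c["cx"],c["cy"]])/f(c); s=d.copy()
    for _ in range(20): s=d/(1+c["k1"]*(s@s))
    M=c["cam_to_world"]; return M[:3,3],M[:3,:3]@np.array([s[0],s[1],1])
def plane(c,uv,z):
    o,d=ray(c,uv); return o+d*(z-o[2])/d[2]
def proj(c,p):
    M=c["cam_to_world"];q=M[:3,:3].T@(np.array(p)-M[:3,3]);s=q[:2]/q[2]
    return s*(1+c["k1"]*(s@s))*f(c)+[c["cx"],c["cy"]]
def tri(c1,u1,c2,u2):
    o1,d1=ray(c1,u1);o2,d2=ray(c2,u2)
    t=np.linalg.lstsq(np.stack([d1,-d2],1),o2-o1,rcond=None)[0]
    a,b=o1+d1*t[0],o2+d2*t[1]; return (a+b)/2,np.linalg.norm(a-b)
E
python3 - <<'E'
from h import *
t=load("top")["image"];s=load("side")["image"]
a=cv2.resize(t[170:300,270:470],None,fx=4,fy=4,interpolation=cv2.INTER_CUBIC)
b=cv2.resize(s[135:275,240:390],None,fx=4,fy=4,interpolation=cv2.INTER_CUBIC)
cv2.imwrite("pics/ta.png",a[:,:,::-1]);cv2.imwrite("pics/sa.png",b[:,:,::-1])
E
```

```text
(no output)
```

View pics/ta.png

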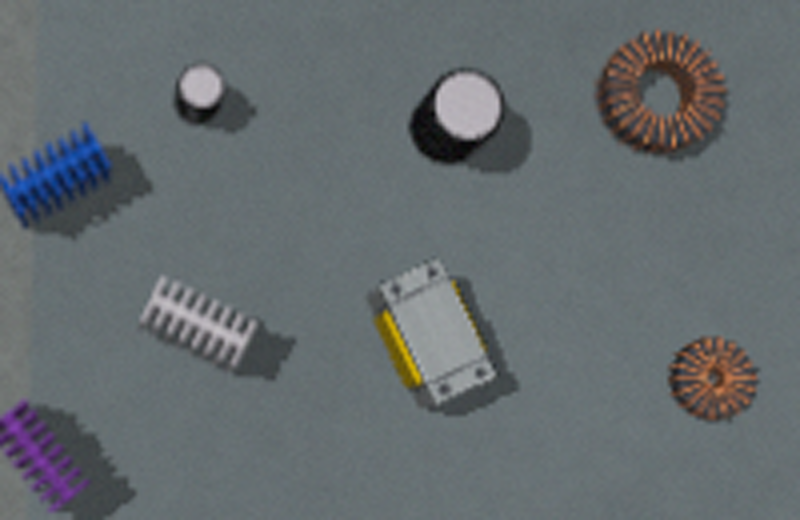

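View pics/sa.png

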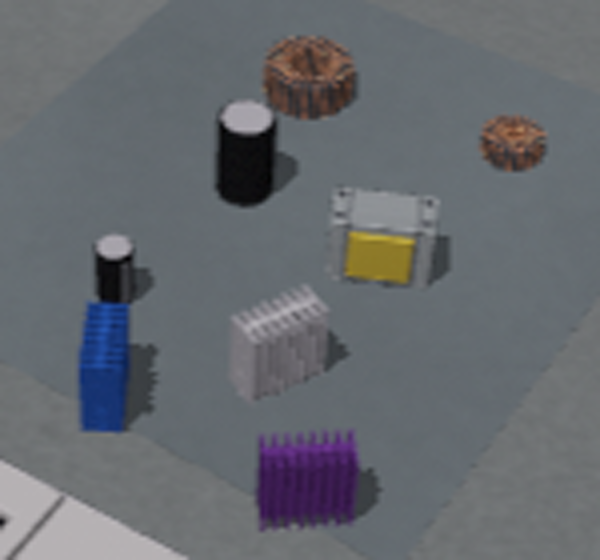

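```bash
cat > meas.py <<'E'
from h import *
T,S=load("top"),load("side")
def comps(c,m,box,minA):
    x0,y0,x1,y1=box; mm=np.zeros(m.shape,np.uint8); mm[y0:y1,x0:x1]=m[y0:y1,x0:x1]
    n,l,st,ce=cv2.connectedComponentsWithStats(mm)
    return [(int(st[i,4]),ce[i].round(2).tolist(),st[i,:4].tolist()) for i in range(1,n) if st[i,4]>=minA]
for n,c in(("top",T),("side",S)):
    hsv=cv2.cvtColor(c["image"],cv2.COLOR_RGB2HSV);H,Sa,V=cv2.split(hsv)
    box={"top":(262,120,490,320),"side":(205,125,415,270)}[n]
    print(n,"bright",comps(c,(V>150)&(Sa<40),box,15))
    print(n,"copper",comps(c,cv2.morphologyEx((((H<15)&(Sa>60))|(V<60)).astype(np.uint8),cv2.MORPH_CLOSE,np.ones((3,3))),box,40))
    print(n,"yellow",comps(c,(H>20)&(H<35)&(Sa>150),box,10))
    box={"top":(125,165,255,300),"side":(140,230,310,380)}[n]
    print(n,"black",comps(c,V<90,box,30))
E
python3 meas.py
```

```text
top bright [(70, [319.93, 191.0], [315, 187, 10, 9]), (193, [386.46, 195.91], [379, 189, 16, 15]), (26, [373.15, 239.46], [370, 237, 7, 6]), (123, [318.93, 248.66], [306, 239, 27, 18]), (322, [379.12, 252.52], [369, 241, 22, 24]), (27, [385.37, 264.74], [382, 262, 8, 6])]
top copper [(636, [434.93, 192.65], [419, 177, 33, 32]), (169, [380.59, 202.99], [372, 189, 24, 22]), (43, [318.91, 197.49], [314, 193, 12, 8]), (336, [447.51, 264.1], [437, 254, 22, 21])]
top yellow [(80, [368.99, 256.89], [364, 248, 11, 19])]
top black [(180, [247.36, 231.17], [246, 176, 3, 113]), (986, [216.37, 203.01], [203, 184, 28, 39]), (57, [163.82, 204.49], [158, 199, 11, 11]), (648, [159.86, 259.08], [150, 243, 21, 33]), (581, [215.67, 258.32], [202, 245, 28, 28])]
side bright [(65, [301.26, 163.86], [296, 161, 11, 7]), (31, [268.0, 196.0], [265, 194, 7, 5]), (48, [310.06, 212.67], [301, 209, 18, 9]), (589, [229.99, 252.35], [205, 238, 50, 32]), (167, [260.48, 265.77], [248, 259, 29, 11])]
side copper [(358, [316.75, 153.83], [306, 144, 22, 21]), (100, [222.55, 153.34], [216, 149, 15, 10]), (45, [207.13, 162.76], [205, 159, 7, 10]), (259, [301.13, 176.29], [294, 165, 15, 22]), (164, [367.43, 170.28], [360, 164, 16, 14]), (107, [268.5, 204.64], [264, 199, 10, 12]), (453, [219.61, 262.36], [205, 251, 36, 19])]
side yellow [(162, [334.28, 198.75], [327, 193, 16, 12])]
side black [(66, [273.62, 234.39], [271, 230, 8, 13]), (86, [306.67, 258.23], [304, 249, 6, 18]), (705, [219.47, 265.41], [199, 250, 42, 32]), (433, [262.73, 289.27], [250, 279, 27, 21]), (56, [185.62, 304.7], [180, 300, 11, 9]), (616, [229.24, 330.76], [210, 316, 39, 31])]
```

Run:
```python
from h import *
t=load("top")["image"];s=load("side")["image"]
a=cv2.resize(t[165:300,125:255],None,fx=4,fy=4,interpolation=cv2.INTER_CUBIC)
b=cv2.resize(s[230:375,140:310],None,fx=4,fy=4,interpolation=cv2.INTER_CUBIC)
cv2.imwrite("pics/tn.png",a[:,:,::-1]);cv2.imwrite("pics/sn.png",b[:,:,::-1])
```

```text
(no output)
```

View pics/tn.png

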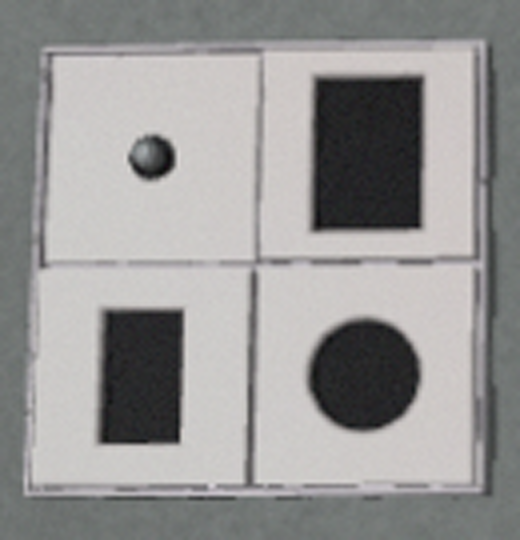

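View pics/sn.png

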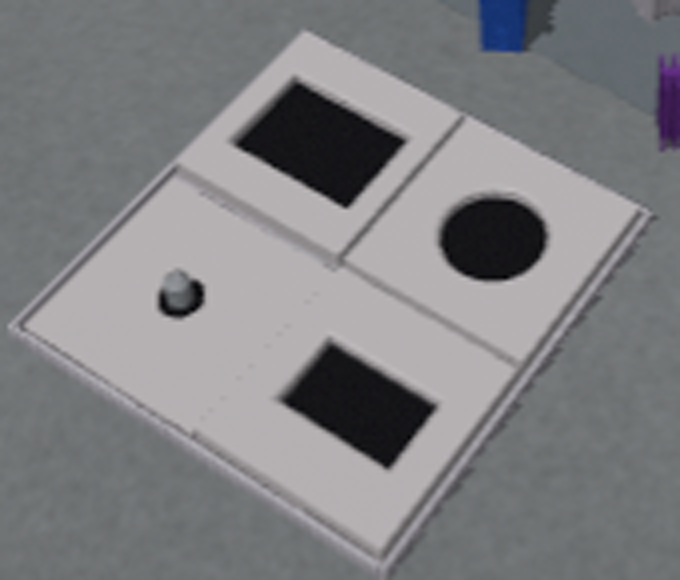

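```bash
cat >> meas.py <<'E'
print("----")
def show(n,a,b,z):
    p,g=tri(T,a,S,b); print(n,"tri",p.round(4),"gap",round(g*1000,1),"| top@z",plane(T,a,z)[:2].round(4),"side@z",plane(S,b,z)[:2].round(4))
show("captop",(386.6,195.9),(301.3,164.1),.055)
show("capS",(319.9,191),(268,196),.038)
show("round",(215.67,258.32),(262.73,289.27),.011)
show("wide",(216.37,203.01),(219.47,265.41),.011)
show("slot",(159.86,259.08),(229.24,330.76),.011)
show("postdisc",(163.82,204.49),(185.3,304.6),.007)
show("posttop",(125+152/4,165+150/4),(140+178/4,230+271/4),.024)
# heatsink & transformer tops: from zoomed crops
ta=lambda x,y:(270+x/4,170+y/4); sa=lambda x,y:(240+x/4,135+y/4)
show("hs centre",ta(201,322),sa(280,315),.05)
show("core bore/top",ta(663,91),sa(311,65),.025)
# transformer top corners, top view: left-top, right-top, right-bot, left-bot
A=[ta(379,283),ta(437,258),ta(496,374),ta(437,404)]
B=[sa(332,189),sa(437,196)]
P=np.array([plane(T,a,.045) for a in A]);print("tr corners",P.round(4).tolist(),"c",P.mean(0).round(4))
v=(P[2]+P[3]-P[0]-P[1])/2;print("long",np.linalg.norm(v),np.degrees(np.arctan2(v[1],v[0])))
v=(P[1]+P[2]-P[0]-P[3])/2;print("short",np.linalg.norm(v),np.degrees(np.arctan2(v[1],v[0])))
hsv=cv2.cvtColor(T["image"],cv2.COLOR_RGB2HSV);m=((hsv[...,2]>135)&(hsv[...,1]<45)).astype(np.uint8)
for nm,b,z in(("hs",(300,234,340,268),.05),("tr",(362,232,398,274),.045)):
    q=np.zeros_like(m);q[b[1]:b[3],b[0]:b[2]]=m[b[1]:b[3],b[0]:b[2]]
    ys,xs=np.nonzero(q);W=np.array([plane(T,(x,y),z)[:2] for x,y in zip(xs,ys)]).astype(np.float32)
    r=cv2.minAreaRect(W*1000);e=np.linalg.eigh(np.cov(W.T))[1][:,1]
    bx=cv2.boxPoints(r);print(nm,len(xs),np.round(r[0],1),np.round(r[1],1),"ang",[round(float(np.degrees(np.arctan2(*(bx[(i+1)%4]-bx[i])[::-1]))),1) for i in(0,1)],"pca",np.degrees(np.arctan2(e[1],e[0])).round(1),"mean",W.mean(0).round(4))
for nm,pts in(("wide",[(313,78),(423,78),(422,229),(312,229)]),("slot",[(104,311),(183,311),(181,443),(99,443)])):
    P=np.array([plane(T,(125+x/4,165+y/4),.011) for x,y in pts]);print(nm,P[:,:2].round(4).tolist(),P.mean(0).round(4))
E
python3 meas.py | sed -n '/----/,$p'
```

```text
----
captop tri [ 0.5651 -0.1843  0.0547] gap 0.6 | top@z [ 0.5654 -0.1841] side@z [ 0.5646 -0.184 ]
capS tri [ 0.5752 -0.0656  0.0397] gap 0.5 | top@z [ 0.5758 -0.0656] side@z [ 0.5761 -0.0672]
round tri [0.4514 0.1239 0.0113] gap 0.0 | top@z [0.4514 0.1239] side@z [0.4515 0.1237]
wide tri [0.5551 0.1271 0.0117] gap 0.1 | top@z [0.5553 0.1272] side@z [0.5555 0.1267]
slot tri [0.4477 0.2278 0.0122] gap 0.3 | top@z [0.4476 0.2281] side@z [0.4483 0.2274]
postdisc tri [0.5521 0.2289 0.0045] gap 0.5 | top@z [0.5514 0.2281] side@z [0.5509 0.23  ]
posttop tri [0.5528 0.226  0.0227] gap 1.1 | top@z [0.552  0.2253] side@z [0.5526 0.2267]
hs centre tri [ 0.4665 -0.0665  0.0466] gap 0.4 | top@z [ 0.466  -0.0664] side@z [ 0.4651 -0.0635]
core bore/top tri [ 0.579  -0.283   0.0229] gap 1.8 | top@z [ 0.5794 -0.282 ] side@z [ 0.5768 -0.281 ]
tr corners [[0.4853, -0.1457, 0.045], [0.4969, -0.1717, 0.045], [0.4457, -0.1973, 0.045], [0.4321, -0.171, 0.045]] c [ 0.465  -0.1715  0.045 ]
long 0.05806025850112364 -154.0032512606681
short 0.029044410256988108 -64.23090231529406
hs 182 [467.8 -64.1] [46.4 22.2] ang [-26.1, 63.9] pca 64.1 mean [ 0.4687 -0.0636]
tr 453 [ 465.5 -171. ] [57.4 29. ] ang [-63.9, 26.1] pca -154.3 mean [ 0.4654 -0.1711]
wide [[0.5906, 0.1538], [0.5914, 0.1015], [0.5192, 0.099], [0.5182, 0.1507]] [0.5548 0.1263 0.011 ]
slot [[0.4776, 0.2467], [0.4785, 0.2094], [0.4174, 0.2068], [0.4164, 0.2451]] [0.4475 0.227  0.011 ]
```

The crop confirms it. Triangulated heights agree with the text: cap top 54.7 mm, floors about 7–11 mm, post top about 23 mm. I'll start moving.

```bash
cat > go.py <<'E'
import sys,numpy as np
from station import r
s=r.sense();R=s["ee_rot"];p=s["tcp_pos"]
x,y,z,yaw=map(float,sys.argv[1:5])
d=R.T@(np.array([x,y,z])-p)*100
cur=np.degrees(np.arctan2(R[1,2],R[0,2]));dy=(yaw-cur+90)%180-90
print("t",round(s["time_s"],2),"p",p.round(4),"yaw",cur.round(2),"tilt",R[:,1].round(4),"F",s["wrist_force"].round(1),"g",round(s["gripper_width"],3),"v",np.abs(s["joint_velocities"]).max().round(2))
print("shift",d.round(2),"turn_y",round(-np.radians(dy),3))
E
python3 go.py .565 -.184 .13 110
```

```text
t 0.1 p [ 0.214  -0.5867  0.2326] yaw 110.04 tilt [-8.0e-04  1.8e-03 -1.0e+00] F [-0.4  0.6 -0.4] g 1.001 v 0.16
shift [46.77 10.3  25.78] turn_y 0.001
```

Emit:
step_arm --moves '[[[0,0,0,3.5,0.6,1.9,100],[0,0,0,7,1.2,3.9,100],[0,0,0,10.5,1.8,5.8,100],[0,0,0,14,2.4,7.7,100],[0,0,0,17.5,3,9.6,100]]]'

```text
time_s: 0.52
tcp_pos: [0.3463, -0.4353, 0.2029]
ee_rot: [[0.94, -0.0, -0.342], [0.342, 0.001, 0.94], [-0.0, -1.0, 0.001]]
wrist_force: [0.5, -0.1, 0.0]
gripper_width: 1.003
```

Emit:
step_arm --moves '[[[0,0,0,3.5,0.6,1.9,100],[0,0,0,7,1.2,3.9,100],[0,0,0,10.5,1.8,5.8,100],[0,0,0,14,2.4,7.7,100],[0,0,0,17.5,3,9.6,100]]]'

```text
time_s: 0.93
tcp_pos: [0.4779, -0.285, 0.1731]
ee_rot: [[0.939, -0.0, -0.343], [0.343, 0.0, 0.939], [-0.0, -1.0, 0.0]]
wrist_force: [-0.0, -0.3, 0.1]
gripper_width: 0.997
```

Emit:
step_arm --moves '[[[0,0,0,3.5,1,1.9,100],[0,0,0,7,2,3.9,100],[0,0,0,10.5,3.5,5.8,100],[0,0,0,11.8,4.3,6.6,100],[0,0,0,11.8,4.3,6.6,100]]]'

```text
time_s: 1.35
tcp_pos: [0.5661, -0.1814, 0.1276]
ee_rot: [[0.938, -0.004, -0.346], [0.346, 0.001, 0.938], [-0.004, -1.0, 0.002]]
wrist_force: [-0.5, -0.2, 0.4]
gripper_width: 0.997
```

```bash
python3 go.py .565 -.184 .03 110
```

```text
t 1.35 p [ 0.5661 -0.1814  0.1276] yaw 110.27 tilt [-4.3e-03  9.0e-04 -1.0e+00] F [-0.5 -0.2  0.4] g 0.997 v 3.21
shift [-0.16  9.76 -0.23] turn_y 0.005
```

Emit:
step_arm --moves '[[[0,0,0,-0.2,3,-0.2,100],[0,0,0,-0.2,6,-0.2,100],[0,0,0,-0.2,8.5,-0.2,100],[0,0,0,-0.2,9.7,-0.2,100],[0,0,0,-0.2,9.7,-0.2,60]]]'

```text
time_s: 1.77
tcp_pos: [0.561, -0.1875, 0.0302]
ee_rot: [[0.94, -0.008, -0.341], [0.341, 0.001, 0.94], [-0.007, -1.0, 0.004]]
wrist_force: [-0.4, -0.2, -0.8]
gripper_width: 0.976
```

Emit:
step_arm --moves '[[[0,0,0,0,0,0,20],[0,0,0,0,0,0,20],[0,0,0,0,0,0,20],[0,0,0,0,0,0,20],[0,0,0,0,0,0,20]]]'

```text
time_s: 2.18
tcp_pos: [0.5648, -0.187, 0.0347]
ee_rot: [[0.939, 0.002, -0.343], [0.343, -0.0, 0.939], [0.002, -1.0, -0.001]]
wrist_force: [0.0, 0.4, -0.2]
gripper_width: 0.63
```

Emit:
step_arm --moves '[[[0,0,0,0,0,0,20],[0,0,0,0,0,0,20],[0,0,0,0,0,0,20],[0,0,0,0,0,0,20],[0,0,0,0,0,0,20]]]'

```text
time_s: 2.6
tcp_pos: [0.5643, -0.1868, 0.0338]
ee_rot: [[0.939, -0.0, -0.343], [0.343, 0.0, 0.939], [0.0, -1.0, 0.0]]
wrist_force: [-0.9, 1.2, 1.7]
gripper_width: 0.392
```

```bash
python3 go.py .4514 .124 .12 92
```

```text
t 2.6 p [ 0.5643 -0.1868  0.0338] yaw 110.05 tilt [-0.e+00  1.e-04 -1.e+00] F [-0.9  1.2  1.7] g 0.392 v 0.06
shift [ 0.05 -8.62 33.06] turn_y 0.315
```

Emit:
step_arm --moves '[[[0,0,0,0,0,0,20],[0,0,0,0,0,0,20],[0,0,0,0,-3,0,20],[0,0,0,0,-6,0,20],[0,0,0,0,-9,0,20]]]'

```text
time_s: 3.02
tcp_pos: [0.5637, -0.187, 0.1236]
ee_rot: [[0.939, -0.002, -0.343], [0.343, 0.0, 0.939], [-0.002, -1.0, 0.001]]
wrist_force: [0.8, -0.0, -0.5]
gripper_width: 0.393
```

```bash
python3 go.py .4514 .124 .12 92
```

```text
t 3.02 p [ 0.5637 -0.187   0.1236] yaw 110.04 tilt [-0.0023  0.     -1.    ] F [ 0.8 -0.  -0.5] g 0.393 v 45.29
shift [ 0.11  0.38 33.06] turn_y 0.315
```

Emit:
step_arm --moves '[[[0,0,0,0,0,3,20],[0,0,0,0,0,6.5,20],[0,0,0,0,0,10,20],[0,0,0,0,0,13.5,20],[0,0,0,0,0,17,20]]]'

```text
time_s: 3.43
tcp_pos: [0.5051, -0.0261, 0.1232]
ee_rot: [[0.94, -0.0, -0.342], [0.342, 0.0, 0.94], [-0.0, -1.0, 0.0]]
wrist_force: [-0.3, 0.5, -0.6]
gripper_width: 0.396
```

Emit:
step_arm --moves '[[[0,0,0,0,0,4,20],[0,0,0,0,0,8,20],[0,0,0,0,0,12,20],[0,0,0,0,0,15,20],[0,0,0,0,0,16,20]]]'

```text
time_s: 3.85
tcp_pos: [0.4501, 0.126, 0.1235]
ee_rot: [[0.938, 0.0, -0.346], [0.346, 0.001, 0.938], [0.001, -1.0, 0.0]]
wrist_force: [-0.8, 0.8, -1.1]
gripper_width: 0.391
```

```bash
python3 go.py .4514 .124 .042 110
```

```text
t 3.85 p [0.4501 0.126  0.1235] yaw 110.26 tilt [ 4.e-04  6.e-04 -1.e+00] F [-0.8  0.8 -1.1] g 0.391 v 12.02
shift [ 0.05  8.15 -0.23] turn_y 0.005
```

Emit:
step_arm --moves '[[[0,0,0,0,2,-0.1,20],[0,0,0,0,4.5,-0.1,20],[0,0,0,0,6.5,-0.1,20],[0,0,0,0,7.3,-0.1,20],[0,0,0,0,7.7,-0.1,20]]]'

```text
time_s: 4.27
tcp_pos: [0.4509, 0.1213, 0.0451]
ee_rot: [[0.94, -0.003, -0.342], [0.342, -0.002, 0.94], [-0.003, -1.0, -0.001]]
wrist_force: [0.2, -1.0, -0.4]
gripper_width: 0.397
```

Emit:
step_arm --moves '[[[0,0,0,0,0,0,20],[0,0,0,0,0,0,20],[0,0,0,0,0.1,0,20],[0,0,0,0,0.2,0,20],[0,0,0,0,0.3,0,20]]]'

```text
time_s: 4.68
tcp_pos: [0.452, 0.1224, 0.0442]
ee_rot: [[0.939, 0.002, -0.343], [0.343, 0.001, 0.939], [0.002, -1.0, 0.0]]
wrist_force: [0.1, 0.4, 0.3]
gripper_width: 0.398
```

```bash
python3 go.py .4514 .124 .0405 110
```

```text
t 4.68 p [0.452  0.1224 0.0442] yaw 110.04 tilt [ 0.0016  0.0011 -1.    ] F [0.1 0.4 0.3] g 0.398 v 1.94
shift [0.   0.37 0.17] turn_y 0.001
```

Emit:
step_arm --moves '[[[0,0,0,0,0.1,0.1,20],[0,0,0,0,0.2,0.1,20],[0,0,0,0,0.25,0.1,20],[0,0,0,0,0.3,0.1,20],[0,0,0,0,0.3,0.1,20]]]'

```text
time_s: 5.1
tcp_pos: [0.4511, 0.1231, 0.0407]
ee_rot: [[0.939, -0.0, -0.343], [0.343, -0.0, 0.939], [-0.0, -1.0, -0.0]]
wrist_force: [-0.6, 0.9, 1.8]
gripper_width: 0.397
```

```bash
python3 go.py .4514 .124 .0405 110
```

```text
t 5.1 p [0.4511 0.1231 0.0407] yaw 110.05 tilt [-1.e-04 -1.e-04 -1.e+00] F [-0.6  0.9  1.8] g 0.397 v 0.12
shift [0.05 0.02 0.07] turn_y 0.001
```

Emit:
step_arm --moves '[[[0,0,0,0,0.1,0,60],[0,0,0,0,0.1,0,60],[0,0,0,0,0.1,0,60],[0,0,0,0,0.1,0,60],[0,0,0,0,0.1,0,60]]]'

```text
time_s: 5.52
tcp_pos: [0.4512, 0.1231, 0.0395]
ee_rot: [[0.939, -0.0, -0.343], [0.343, -0.0, 0.939], [-0.0, -1.0, -0.0]]
wrist_force: [-0.5, -0.5, 1.3]
gripper_width: 0.585
```

Emit:
step_arm --moves '[[[0,0,0,0,0,0,60],[0,0,0,0,-1.5,0,60],[0,0,0,0,-4,0,70],[0,0,0,0,-7,0,100],[0,0,0,0,-10,0,100]]]'

```text
time_s: 5.93
tcp_pos: [0.4507, 0.1227, 0.1403]
ee_rot: [[0.939, -0.001, -0.343], [0.343, -0.001, 0.939], [-0.002, -1.0, -0.0]]
wrist_force: [0.6, 0.7, -1.0]
gripper_width: 0.744
```

```bash
python3 go.py .4653 -.171 .13 116
python3 - <<'E'
from station import optics
import cv2
for n in("side","top"):
    c=optics.capture(n)["image"]
    c=c[220:380,130:320] if n=="side" else c[150:310,120:310]
    cv2.imwrite(f"pics/cap_{n}.png",cv2.resize(c,None,fx=3,fy=3)[:,:,::-1])
E
```

```text
t 5.93 p [0.4507 0.1227 0.1403] yaw 110.04 tilt [-0.0015 -0.001  -1.    ] F [ 0.6  0.7 -1. ] g 0.744 v 54.7
shift [ -8.69   1.06 -28.1 ] turn_y -0.104
```

View pics/cap_side.png

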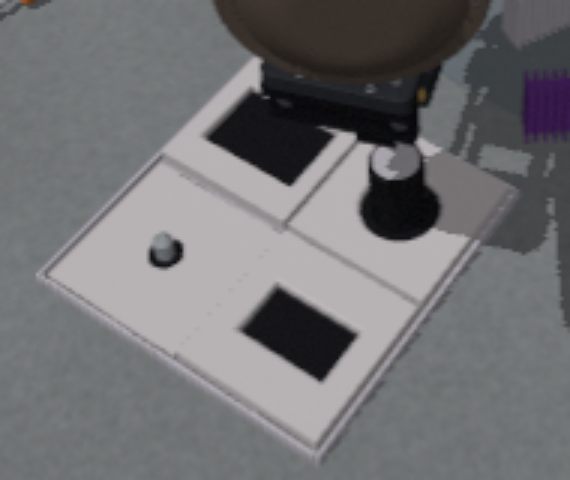

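The capacitor stands upright in the round recess, with its top at crop (397,160). Next is the transformer.

Emit:
step_arm --moves '[[[0,0,0,-1,0,-3.5,100],[0,0,0,-2,0,-7,100],[0,0,0,-3,0,-10.5,100],[0,-0.05,0,-4,0,-14,100],[0,-0.104,0,-5,0,-17.5,100]]]'

```text
time_s: 6.45
tcp_pos: [0.4636, -0.06, 0.139]
ee_rot: [[0.897, -0.001, -0.441], [0.441, 0.0, 0.897], [-0.001, -1.0, 0.0]]
wrist_force: [0.8, -0.4, -0.6]
gripper_width: 0.994
```

```bash
python3 go.py .4653 -.171 .1 116
```

```text
t 6.45 p [ 0.4636 -0.06    0.139 ] yaw 116.17 tilt [-7.e-04  1.e-04 -1.e+00] F [ 0.8 -0.4 -0.6] g 0.994 v 92.97
shift [ -4.74   3.9  -10.04] turn_y 0.003
```

Emit:
step_arm --moves '[[[0,0,0,-1.4,0.5,-3,100],[0,0,0,-2.8,1,-6,100],[0,0,0,-4,1.8,-8.8,100],[0,0,0,-4.2,2.6,-9.4,100],[0,0,0,-4.2,3,-9.4,100]]]'

```text
time_s: 6.87
tcp_pos: [0.4665, -0.1629, 0.1078]
ee_rot: [[0.901, -0.003, -0.435], [0.435, 0.0, 0.901], [-0.002, -1.0, 0.002]]
wrist_force: [-0.1, 0.9, 0.1]
gripper_width: 1.001
```

```bash
python3 go.py .4653 -.171 .023 116
```

```text
t 6.87 p [ 0.4665 -0.1629  0.1078] yaw 115.77 tilt [-2.8e-03  4.0e-04 -1.0e+00] F [-0.1  0.9  0.1] g 1.001 v 6.27
shift [-0.44  8.48 -0.69] turn_y -0.004
```

Emit:
step_arm --moves '[[[0,0,0,-0.4,1,-0.65,100],[0,0,0,-0.4,3,-0.65,100],[0,0,0,-0.4,5,-0.65,100],[0,0,0,-0.4,7,-0.65,100],[0,0,0,-0.4,7.8,-0.65,100]]]'

```text
time_s: 7.28
tcp_pos: [0.4651, -0.1679, 0.0289]
ee_rot: [[0.898, -0.005, -0.439], [0.439, 0.001, 0.898], [-0.004, -1.0, 0.003]]
wrist_force: [0.2, -0.2, 0.1]
gripper_width: 0.997
```

Emit:
step_arm --moves '[[[0,0,0,0,0.3,0,100],[0,0,0,0,0.4,0,60],[0,0,0,0,0.5,0,60],[0,0,0,0,0.5,0,60],[0,0,0,0,0.5,0,60]]]'

```text
time_s: 7.7
tcp_pos: [0.4676, -0.1689, 0.0274]
ee_rot: [[0.899, 0.002, -0.439], [0.439, -0.0, 0.899], [0.002, -1.0, -0.001]]
wrist_force: [-0.7, -0.3, 0.6]
gripper_width: 0.784
```

```bash
python3 go.py .4653 -.171 .023 116
```

```text
t 7.7 p [ 0.4676 -0.1689  0.0274] yaw 116.02 tilt [ 2.1e-03 -1.0e-04 -1.0e+00] F [-0.7 -0.3  0.6] g 0.784 v 0.17
shift [-0.3   0.44 -0.09] turn_y 0.0
```

Emit:
step_arm --moves '[[[0,0,0,-0.2,0.2,-0.1,60],[0,0,0,-0.2,0.4,-0.1,60],[0,0,0,-0.2,0.4,-0.1,20],[0,0,0,-0.2,0.4,-0.1,20],[0,0,0,-0.2,0.4,-0.1,20]]]'

```text
time_s: 8.12
tcp_pos: [0.4655, -0.1708, 0.0226]
ee_rot: [[0.899, 0.0, -0.438], [0.438, -0.0, 0.899], [0.0, -1.0, -0.0]]
wrist_force: [-0.6, -0.1, 0.5]
gripper_width: 0.454
```

Emit:
step_arm --moves '[[[0,0,0,0,0,0,20],[0,0,0,0,0,0,20],[0,0,0,0,0,0,20],[0,0,0,0,0,0,20],[0,0,0,0,0,0,20]]]'

```text
time_s: 8.53
tcp_pos: [0.4658, -0.1708, 0.0226]
ee_rot: [[0.899, 0.001, -0.438], [0.438, -0.0, 0.899], [0.0, -1.0, -0.0]]
wrist_force: [0.1, -1.2, -0.3]
gripper_width: 0.411
```

```bash
python3 go.py .5552 .1272 .12 92
```

```text
t 8.53 p [ 0.4658 -0.1708  0.0226] yaw 116.01 tilt [ 5.e-04 -1.e-04 -1.e+00] F [ 0.1 -1.2 -0.3] g 0.411 v 0.12
shift [21.11 -9.74 22.86] turn_y 0.419
```

Emit:
step_arm --moves '[[[0,0,0,0,-1,0,20],[0,0,0,0,-3,0,20],[0,0,0,0,-5.5,0,20],[0,0,0,0,-8,0,20],[0,0,0,0,-9.5,0,20]]]'

```text
time_s: 8.95
tcp_pos: [0.4655, -0.1706, 0.1191]
ee_rot: [[0.899, 0.001, -0.438], [0.438, 0.0, 0.899], [0.001, -1.0, -0.0]]
wrist_force: [1.0, 0.2, -3.3]
gripper_width: 0.414
```

Emit:
step_arm --moves '[[[0,0,0,2,0,2.2,20],[0,0.05,0,4,0,4.4,20],[0,0.1,0,6.5,0,7,20],[0,0.17,0,9,0,9.8,20],[0,0.24,0,11.5,0,12.5,20]]]'

```text
time_s: 9.37
tcp_pos: [0.5129, -0.0065, 0.1167]
ee_rot: [[0.978, -0.003, -0.208], [0.208, 0.0, 0.978], [-0.003, -1.0, 0.001]]
wrist_force: [0.5, -1.0, -2.9]
gripper_width: 0.407
```

```bash
python3 go.py .5552 .1272 .12 92
```

```text
t 9.37 p [ 0.5129 -0.0065  0.1167] yaw 101.98 tilt [-2.7e-03  1.0e-04 -1.0e+00] F [ 0.5 -1.  -2.9] g 0.407 v 91.13
shift [ 6.92 -0.34 12.2 ] turn_y 0.174
```

Emit:
step_arm --moves '[[[0,0.06,0,1.7,0,3,20],[0,0.12,0,3.4,0,6,20],[0,0.174,0,5.2,0,9.2,20],[0,0.174,0,6.7,0,11.8,20],[0,0.174,0,6.7,0,11.8,20]]]'

```text
time_s: 9.78
tcp_pos: [0.556, 0.1265, 0.1166]
ee_rot: [[0.999, 0.001, -0.044], [0.044, 0.001, 0.999], [0.001, -1.0, 0.001]]
wrist_force: [1.0, -0.8, -3.5]
gripper_width: 0.411
```

```bash
python3 go.py .5552 .1272 .032 92
```

```text
t 9.78 p [0.556  0.1265 0.1166] yaw 92.55 tilt [ 0.0014  0.0013 -1.    ] F [ 1.  -0.8 -3.5] g 0.411 v 3.82
shift [-0.09  8.46  0.06] turn_y 0.01
```

Emit:
step_arm --moves '[[[0,0,0,0,1.5,0,20],[0,0,0,0,3.5,0,20],[0,0,0,0,5.5,0,20],[0,0,0,0,7,0,20],[0,0,0,0,7.9,0,20]]]'

```text
time_s: 10.2
tcp_pos: [0.5521, 0.1206, 0.0356]
ee_rot: [[0.999, -0.006, -0.039], [0.039, -0.002, 0.999], [-0.006, -1.0, -0.002]]
wrist_force: [0.2, 0.6, -4.1]
gripper_width: 0.41
```

Emit:
step_arm --moves '[[[0,0,0,0,0.1,0,20],[0,0,0,0,0.1,0,20],[0,0,0,0,0.2,0,20],[0,0,0,0,0.2,0,20],[0,0,0,0,0.2,0,20]]]'

```text
time_s: 10.62
tcp_pos: [0.555, 0.1218, 0.0375]
ee_rot: [[0.999, 0.002, -0.04], [0.04, 0.001, 0.999], [0.002, -1.0, 0.001]]
wrist_force: [0.1, 0.2, -3.0]
gripper_width: 0.413
```

```bash
python3 go.py .5552 .1272 .0296 92
```

```text
t 10.62 p [0.555  0.1218 0.0375] yaw 92.28 tilt [ 1.7e-03  9.0e-04 -1.0e+00] F [ 0.1  0.2 -3. ] g 0.413 v 0.23
shift [0.04 0.79 0.54] turn_y 0.005
```

Emit:
step_arm --moves '[[[0,0,0,0,0,0.3,20],[0,0,0,0,0.2,0.5,20],[0,0,0,0,0.4,0.5,20],[0,0,0,0,0.6,0.5,20],[0,0,0,0,0.7,0.5,20]]]'

```text
time_s: 11.03
tcp_pos: [0.5542, 0.1267, 0.0297]
ee_rot: [[0.999, -0.0, -0.04], [0.04, -0.0, 0.999], [-0.0, -1.0, -0.0]]
wrist_force: [-3.7, 0.9, 6.1]
gripper_width: 0.409
```

```bash
python3 go.py .5552 .1272 .0296 92
```

```text
t 11.03 p [0.5542 0.1267 0.0297] yaw 92.3 tilt [-5.e-04 -3.e-04 -1.e+00] F [-3.7  0.9  6.1] g 0.409 v 0.21
shift [0.11 0.01 0.05] turn_y 0.005
```

Emit:
step_arm --moves '[[[0,0,0,0,0,0,60],[0,0,0,0,0,0,60],[0,0,0,0,0,0,60],[0,0,0,0,0,0,60],[0,0,0,0,0,0,60]]]'

```text
time_s: 11.45
tcp_pos: [0.5546, 0.1266, 0.0297]
ee_rot: [[0.999, 0.001, -0.04], [0.04, 0.0, 0.999], [0.001, -1.0, 0.0]]
wrist_force: [-0.4, -0.1, -0.4]
gripper_width: 0.587
```

Emit:
step_arm --moves '[[[0,0,0,0,0,0,60],[0,0,0,0,-1.5,0,60],[0,0,0,0,-4,0,70],[0,0,0,0,-7,0,100],[0,0,0,0,-10,0,100]]]'

```text
time_s: 11.87
tcp_pos: [0.5539, 0.1263, 0.1302]
ee_rot: [[0.999, -0.001, -0.04], [0.04, -0.001, 0.999], [-0.001, -1.0, -0.001]]
wrist_force: [0.0, 0.0, 0.0]
gripper_width: 0.749
```

```bash
python3 go.py .467 -.0645 .13 154
python3 - <<'E'
from station import optics
import cv2
for n in("side",):
    c=optics.capture(n)["image"]
    c=c[200:380,130:350]
    cv2.imwrite(f"pics/tr_{n}.png",cv2.resize(c,None,fx=3,fy=3)[:,:,::-1])
E
```

```text
t 11.87 p [0.5539 0.1263 0.1302] yaw 92.28 tilt [-1.4e-03 -9.0e-04 -1.0e+00] F [0. 0. 0.] g 0.749 v 46.84
shift [ -9.44   0.05 -18.72] turn_y -1.077
```

View pics/tr_side.png

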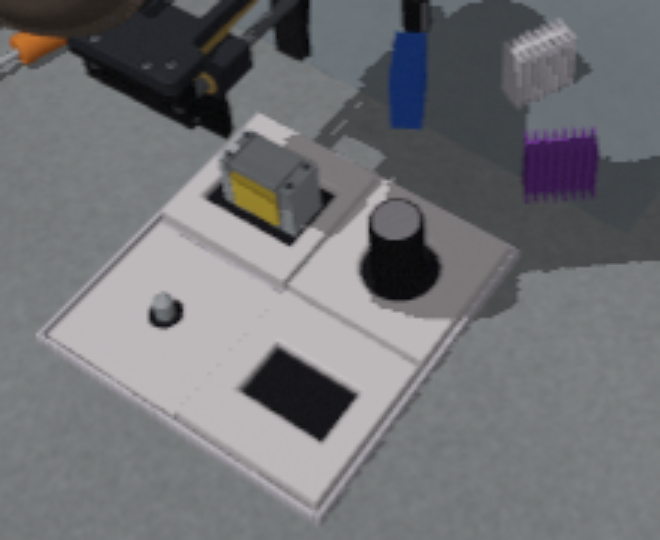

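The transformer is upright in the wide recess, coil at crop (255,200), and it sits low, below the rim. Next is the silver heatsink at crop (540,65).

Emit:
step_arm --moves '[[[0,-0.1,0,-1,0,-2,80],[0,-0.21,0,-2.5,0,-5,70],[0,-0.32,0,-4,0,-8,60],[0,-0.43,0,-5.5,0,-11,60],[0,-0.54,0,-7,0,-14,60]]]'

```text
time_s: 12.33
tcp_pos: [0.4891, -0.0172, 0.1296]
ee_rot: [[0.833, 0.0, -0.553], [0.553, 0.0, 0.833], [0.0, -1.0, -0.0]]
wrist_force: [-0.2, -0.1, 0.2]
gripper_width: 0.628
```

```bash
python3 go.py .467 -.0645 .12 154
```

```text
t 12.33 p [ 0.4891 -0.0172  0.1296] yaw 123.57 tilt [ 3.e-04  1.e-04 -1.e+00] F [-0.2 -0.1  0.2] g 0.628 v 110.68
shift [-4.45  0.95 -2.72] turn_y -0.531
```

Emit:
step_arm --moves '[[[0,-0.1,0,-1,0,-0.5,60],[0,-0.21,0,-2,0,-1,60],[0,-0.32,0,-3,0,-1.5,60],[0,-0.43,0,-4,0,-2.2,60],[0,-0.53,0,-4.2,0,-2.5,60]]]'

```text
time_s: 12.75
tcp_pos: [0.4674, -0.0611, 0.1295]
ee_rot: [[0.441, -0.001, -0.897], [0.897, 0.0, 0.441], [-0.0, -1.0, 0.001]]
wrist_force: [-0.7, -0.9, -0.9]
gripper_width: 0.6
```

Emit:
step_arm --moves '[[[0,0,0,0,1,0,60],[0,0,0,0,1,0,60],[0,0,0,0,1,0,60],[0,0,0,0,1,0,60],[0,0,0,0,1,0,60]]]'

```text
time_s: 13.17
tcp_pos: [0.4688, -0.0599, 0.1199]
ee_rot: [[0.445, 0.001, -0.896], [0.896, 0.0, 0.445], [0.0, -1.0, -0.001]]
wrist_force: [0.6, 0.2, 0.8]
gripper_width: 0.603
```

```bash
python3 go.py .467 -.0645 .028 154
```

```text
t 13.17 p [ 0.4688 -0.0599  0.1199] yaw 153.6 tilt [ 6.e-04  0.e+00 -1.e+00] F [0.6 0.2 0.8] g 0.603 v 0.1
shift [-0.5   9.19 -0.04] turn_y -0.007
```

Emit:
step_arm --moves '[[[0,0,0,-0.4,1.5,0,60],[0,0,0,-0.5,3.5,0,60],[0,0,0,-0.5,5.5,0,60],[0,0,0,-0.5,7.5,0,60],[0,0,0,-0.5,9,0,60]]]'

```text
time_s: 13.58
tcp_pos: [0.4661, -0.0644, 0.0286]
ee_rot: [[0.445, -0.0, -0.896], [0.896, -0.0, 0.445], [-0.0, -1.0, 0.0]]
wrist_force: [-0.4, 0.6, 0.5]
gripper_width: 0.602
```

Emit:
step_arm --moves '[[[0,0,0,0,0,0,60],[0,0,0,0,0,0,60],[0,0,0,0,0,0,60],[0,0,0,0,0,0,60],[0,0,0,0,0,0,60]]]'

```text
time_s: 14.0
tcp_pos: [0.4671, -0.0643, 0.0307]
ee_rot: [[0.445, 0.002, -0.896], [0.896, 0.0, 0.445], [0.002, -1.0, -0.002]]
wrist_force: [-0.2, -0.3, 0.5]
gripper_width: 0.601
```

```bash
python3 go.py .467 -.0645 .028 154
```

```text
t 14.0 p [ 0.4671 -0.0643  0.0307] yaw 153.6 tilt [ 2.5e-03  5.0e-04 -1.0e+00] F [-0.2 -0.3  0.5] g 0.601 v 0.19
shift [-0.02  0.27  0.  ] turn_y -0.007
```

Emit:
step_arm --moves '[[[0,0,0,0,0.2,0,5],[0,0,0,0,0.2,0,5],[0,0,0,0,0.2,0,5],[0,0,0,0,0.2,0,5],[0,0,0,0,0.2,0,5]]]'

```text
time_s: 14.42
tcp_pos: [0.4663, -0.0645, 0.0276]
ee_rot: [[0.445, 0.0, -0.896], [0.896, -0.0, 0.445], [0.0, -1.0, -0.0]]
wrist_force: [0.2, 0.7, 0.3]
gripper_width: 0.304
```

Emit:
step_arm --moves '[[[0,0,0,0,0,0,5],[0,0,0,0,0,0,5],[0,0,0,0,0,0,5],[0,0,0,0,0,0,5],[0,0,0,0,0,0,5]]]'

```text
time_s: 14.83
tcp_pos: [0.4665, -0.0645, 0.0276]
ee_rot: [[0.445, 0.0, -0.896], [0.896, 0.0, 0.445], [0.0, -1.0, -0.0]]
wrist_force: [0.8, 0.2, 0.7]
gripper_width: 0.248
```

```bash
python3 go.py .4477 .2278 .12 92
```

```text
t 14.83 p [ 0.4665 -0.0645  0.0276] yaw 153.59 tilt [ 4.e-04  0.e+00 -1.e+00] F [0.8 0.2 0.7] g 0.248 v 0.07
shift [25.35 -9.24 14.68] turn_y 1.075
```

Emit:
step_arm --moves '[[[0,0,0,0,-1,0,5],[0,0,0,0,-3.5,0,5],[0,0,0,0,-6.5,0,5],[0,0,0,0,-9.5,0,5],[0,0,0,0,-11.5,0,5]]]'

```text
time_s: 15.25
tcp_pos: [0.4668, -0.0645, 0.145]
ee_rot: [[0.445, 0.003, -0.896], [0.896, 0.0, 0.445], [0.001, -1.0, -0.002]]
wrist_force: [-0.9, 0.6, -0.8]
gripper_width: 0.248
```

Emit:
step_arm --moves '[[[0,0.1,0,2,0,1,5],[0,0.21,0,5,0,2.9,5],[0,0.32,0,8,0,4.6,5],[0,0.43,0,11,0,6.4,5],[0,0.54,0,14,0,8.1,5]]]'

```text
time_s: 15.67
tcp_pos: [0.4552, 0.0965, 0.1425]
ee_rot: [[0.843, -0.001, -0.538], [0.538, -0.0, 0.843], [-0.001, -1.0, 0.0]]
wrist_force: [0.3, 0.0, -0.4]
gripper_width: 0.25
```

```bash
python3 go.py .4477 .2278 .14 92
```

```text
t 15.67 p [0.4552 0.0965 0.1425] yaw 122.57 tilt [-7.e-04 -0.e+00 -1.e+00] F [ 0.3  0.  -0.4] g 0.25 v 124.72
shift [ 6.43  0.25 11.47] turn_y 0.533
```

Emit:
step_arm --moves '[[[0,0.1,0,1.4,0,2.5,5],[0,0.21,0,2.8,0,5,5],[0,0.32,0,4.2,0,7.5,5],[0,0.43,0,5.6,0,10,5],[0,0.53,0,6.2,0,11,5]]]'

```text
time_s: 16.08
tcp_pos: [0.4481, 0.2243, 0.1424]
ee_rot: [[0.999, 0.0, -0.042], [0.042, 0.001, 0.999], [0.0, -1.0, 0.001]]
wrist_force: [0.9, 0.5, -0.3]
gripper_width: 0.247
```

Emit:
step_arm --moves '[[[0,0,0,0,0,0,5],[0,0,0,0,1,0,5],[0,0,0,0,2,0,5],[0,0,0,0,2,0,5],[0,0,0,0,2,0,5]]]'

```text
time_s: 16.5
tcp_pos: [0.4479, 0.2203, 0.122]
ee_rot: [[0.999, -0.002, -0.045], [0.045, -0.002, 0.999], [-0.002, -1.0, -0.002]]
wrist_force: [-0.4, 0.3, -0.8]
gripper_width: 0.251
```

```bash
python3 go.py .4477 .2278 .0346 92
```

```text
t 16.5 p [0.4479 0.2203 0.122 ] yaw 92.59 tilt [-0.0017 -0.0016 -1.    ] F [-0.4  0.3 -0.8] g 0.251 v 1.32
shift [0.03 8.74 0.76] turn_y 0.01
```

Emit:
step_arm --moves '[[[0,0,0,0,1.5,0.7,5],[0,0,0,0,3.5,0.7,5],[0,0,0,0,5.5,0.7,5],[0,0,0,0,7,0.7,5],[0,0,0,0,7.6,0.7,5]]]'

```text
time_s: 16.92
tcp_pos: [0.4474, 0.2273, 0.0452]
ee_rot: [[0.999, -0.002, -0.045], [0.045, -0.002, 0.999], [-0.002, -1.0, -0.002]]
wrist_force: [0.1, 0.4, -1.3]
gripper_width: 0.249
```

Emit:
step_arm --moves '[[[0,0,0,0,0,0,5],[0,0,0,0,0,0,5],[0,0,0,0,0,0,5],[0,0,0,0,0,0,5],[0,0,0,0,0,0,5]]]'

```text
time_s: 17.33
tcp_pos: [0.4486, 0.2288, 0.0475]
ee_rot: [[0.999, 0.001, -0.045], [0.045, 0.001, 0.999], [0.002, -1.0, 0.001]]
wrist_force: [-0.1, -0.2, -1.4]
gripper_width: 0.25
```

```bash
python3 go.py .4477 .2278 .0346 92
```

```text
t 17.33 p [0.4486 0.2288 0.0475] yaw 92.57 tilt [ 0.0015  0.0014 -1.    ] F [-0.1 -0.2 -1.4] g 0.25 v 0.31
shift [-0.09  1.29 -0.1 ] turn_y 0.01
```

Emit:
step_arm --moves '[[[0,0,0,0,0.3,0,5],[0,0,0,0,0.6,0,5],[0,0,0,0,0.9,0,5],[0,0,0,0,1.1,0,5],[0,0,0,0,1.15,0,5]]]'

```text
time_s: 17.75
tcp_pos: [0.4478, 0.2282, 0.0346]
ee_rot: [[0.999, -0.001, -0.045], [0.045, -0.001, 0.999], [-0.001, -1.0, -0.001]]
wrist_force: [-1.6, -0.5, 1.7]
gripper_width: 0.252
```

```bash
python3 go.py .4477 .2278 .0346 92
```

```text
t 17.75 p [0.4478 0.2282 0.0346] yaw 92.57 tilt [-9.e-04 -9.e-04 -1.e+00] F [-1.6 -0.5  1.7] g 0.252 v 0.11
shift [-0.01  0.   -0.04] turn_y 0.01
```

Contact with the floor. Release.

Emit:
step_arm --moves '[[[0,0,0,0,0,0,50],[0,0,0,0,0,0,50],[0,0,0,0,0,0,50],[0,0,0,0,0,0,50],[0,0,0,0,0,0,50]]]'

```text
time_s: 18.17
tcp_pos: [0.4482, 0.2285, 0.0351]
ee_rot: [[0.999, 0.0, -0.045], [0.045, 0.0, 0.999], [0.0, -1.0, 0.0]]
wrist_force: [0.5, 0.0, 1.2]
gripper_width: 0.478
```

Emit:
step_arm --moves '[[[0,0,0,0,0,0,50],[0,0,0,0,-1.5,0,50],[0,0,0,0,-4,0,70],[0,0,0,0,-7,0,100],[0,0,0,0,-10,0,100]]]'

```text
time_s: 18.58
tcp_pos: [0.4477, 0.228, 0.1358]
ee_rot: [[0.999, -0.001, -0.045], [0.045, -0.001, 0.999], [-0.001, -1.0, -0.001]]
wrist_force: [1.1, 0.6, -0.2]
gripper_width: 0.643
```

```bash
python3 go.py .5785 -.2825 .13 110
python3 - <<'E'
from station import optics
import cv2,pickle
for n in("side","top"):
    C=optics.capture(n);pickle.dump(C,open(n+"2.pkl","wb"));c=C["image"]
    a=c[130:340,130:400] if n=="side" else c[165:300,125:255]
    cv2.imwrite(f"pics/hs_{n}.png",cv2.resize(a,None,fx=2.8,fy=2.8)[:,:,::-1])
E
```

```text
t 18.58 p [0.4477 0.228  0.1358] yaw 92.56 tilt [-0.0012 -0.0012 -1.    ] F [ 1.1  0.6 -0.2] g 0.643 v 51.77
shift [ 10.79   0.63 -51.58] turn_y -0.304
```

View pics/hs_side.png

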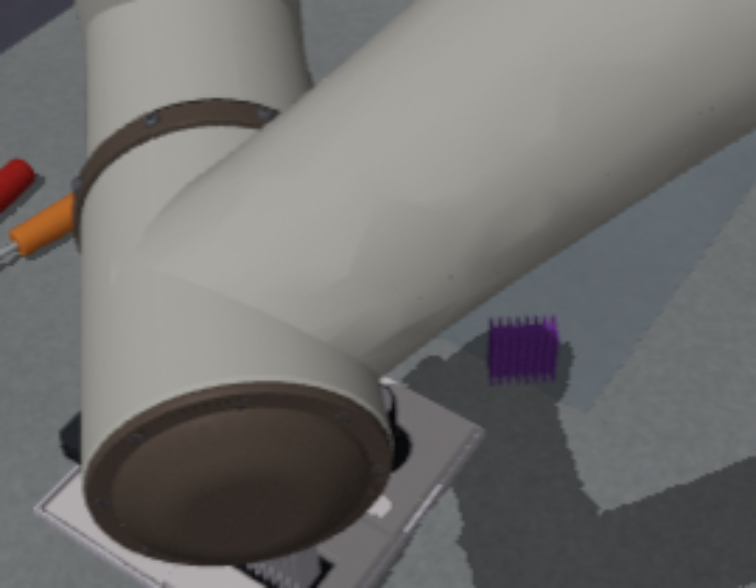

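The arm hides the view here, so I'll look again once it has moved on. Next is the core.

Emit:
step_arm --moves '[[[0,0,0,0.6,0,-3,100],[0,0,0,1.4,0,-7,100],[0,0,0,2.3,0,-11,100],[0,0,0,3.2,0,-15,100],[0,0,0,4,0,-19,100]]]'

```text
time_s: 19.1
tcp_pos: [0.4965, 0.0387, 0.1348]
ee_rot: [[0.999, -0.0, -0.046], [0.046, 0.0, 0.999], [-0.0, -1.0, 0.0]]
wrist_force: [0.3, 0.3, 0.3]
gripper_width: 0.988
```

Emit:
step_arm --moves '[[[0,0,0,0.8,0,-3.8,100],[0,0,0,1.6,0,-7.6,100],[0,0,0,2.4,0,-11.4,100],[0,0,0,3.2,0,-15.2,100],[0,0,0,4,0,-19,100]]]'

```text
time_s: 19.52
tcp_pos: [0.5449, -0.1496, 0.1346]
ee_rot: [[0.999, -0.001, -0.044], [0.044, 0.0, 0.999], [-0.001, -1.0, 0.0]]
wrist_force: [1.1, 0.8, -0.2]
gripper_width: 1.001
```

```bash
python3 go.py .5785 -.2825 .1 92.5
python3 - <<'E'
from station import optics
import cv2,pickle
for n in("side","top"):
    C=optics.capture(n);pickle.dump(C,open(n+"2.pkl","wb"));c=C["image"]
    a=c[130:360,130:400] if n=="side" else c[165:300,125:255]
    cv2.imwrite(f"pics/hs2_{n}.png",cv2.resize(a,None,fx=2.5,fy=2.5)[:,:,::-1])
E
```

```text
t 19.52 p [ 0.5449 -0.1496  0.1346] yaw 92.55 tilt [-5.e-04  2.e-04 -1.e+00] F [ 1.1  0.8 -0.2] g 1.001 v 48.74
shift [  2.77   3.45 -13.42] turn_y 0.001
```

View pics/hs2_side.png

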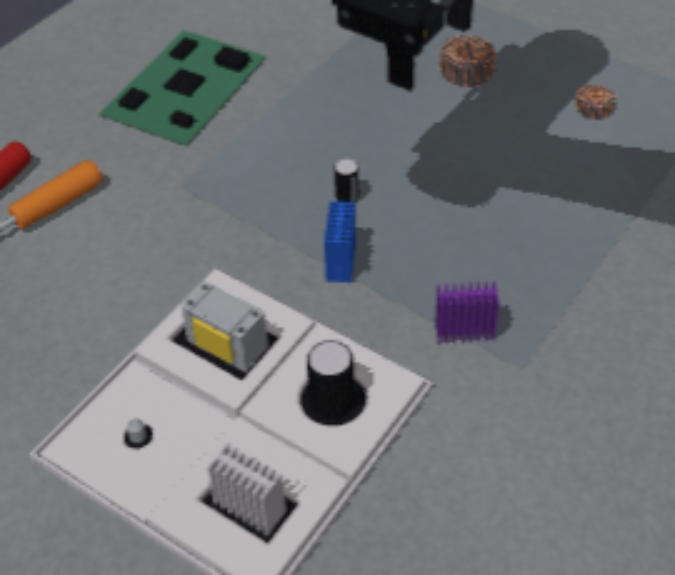

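View pics/hs2_top.png

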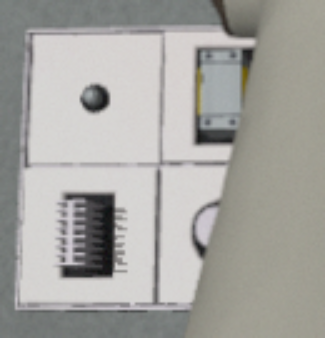

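All three parts sit upright in their nests: transformer at (225,325), capacitor at (330,385), heatsink at (250,490) in the side crop. On to the core.

Emit:
step_arm --moves '[[[0,0,0,0.6,0.3,-3,100],[0,0,0,1.4,0.8,-6.5,100],[0,0,0,2.2,1.5,-10,100],[0,0,0,2.7,2.2,-12.8,100],[0,0,0,2.7,3,-12.8,100]]]'

```text
time_s: 20.03
tcp_pos: [0.5784, -0.2782, 0.1039]
ee_rot: [[0.999, 0.001, -0.041], [0.041, -0.001, 0.999], [0.001, -1.0, -0.001]]
wrist_force: [0.9, -0.5, 0.6]
gripper_width: 1.001
```

Emit:
step_arm --moves '[[[0,0,0,0,0,0,100],[0,0,0,0,0,0,100],[0,0,0,0,0,0,100],[0,0,0,0,0,0,100],[0,0,0,0,0,0,100]]]'

```text
time_s: 20.45
tcp_pos: [0.5781, -0.2732, 0.106]
ee_rot: [[0.999, 0.001, -0.046], [0.046, -0.0, 0.999], [0.001, -1.0, -0.0]]
wrist_force: [-0.7, 0.7, 0.2]
gripper_width: 1.002
```

```bash
python3 go.py .5785 -.2825 .015 92.5
```

```text
t 20.45 p [ 0.5781 -0.2732  0.106 ] yaw 92.65 tilt [ 1.3e-03 -2.0e-04 -1.0e+00] F [-0.7  0.7  0.2] g 1.002 v 0.3
shift [-0.01  9.1  -0.92] turn_y 0.003
```

Emit:
step_arm --moves '[[[0,0,0,0,1,-0.9,100],[0,0,0,0,3,-0.9,100],[0,0,0,0,5.5,-0.9,100],[0,0,0,0,7.5,-0.9,100],[0,0,0,0,8.4,-0.9,100]]]'

```text
time_s: 20.87
tcp_pos: [0.5761, -0.2829, 0.0176]
ee_rot: [[0.999, -0.005, -0.044], [0.044, 0.002, 0.999], [-0.005, -1.0, 0.002]]
wrist_force: [-0.9, 0.2, -0.2]
gripper_width: 1.001
```

Emit:
step_arm --moves '[[[0,0,0,0,0,0,80],[0,0,0,0,0,0,80],[0,0,0,0,0,0,80],[0,0,0,0,0,0,80],[0,0,0,0,0,0,80]]]'

```text
time_s: 21.28
tcp_pos: [0.5789, -0.2835, 0.0225]
ee_rot: [[0.999, 0.003, -0.045], [0.045, -0.001, 0.999], [0.003, -1.0, -0.001]]
wrist_force: [0.1, 0.1, -0.3]
gripper_width: 0.813
```

```bash
python3 go.py .5785 -.2825 .015 92.5
```

```text
t 21.28 p [ 0.5789 -0.2835  0.0225] yaw 92.57 tilt [ 2.6e-03 -6.0e-04 -1.0e+00] F [ 0.1  0.1 -0.3] g 0.813 v 0.38
shift [-0.04  0.75  0.1 ] turn_y 0.001
```

Emit:
step_arm --moves '[[[0,0,0,0,0.2,0.1,80],[0,0,0,0,0.4,0.1,80],[0,0,0,0,0.6,0.1,80],[0,0,0,0,0.6,0.1,80],[0,0,0,0,0.6,0.1,50]]]'

```text
time_s: 21.7
tcp_pos: [0.5779, -0.2823, 0.0148]
ee_rot: [[0.999, -0.001, -0.045], [0.045, 0.0, 0.999], [-0.0, -1.0, 0.0]]
wrist_force: [0.4, 0.2, 0.0]
gripper_width: 0.779
```

Emit:
step_arm --moves '[[[0,0,0,0,0,0,40],[0,0,0,0,0,0,40],[0,0,0,0,0,0,40],[0,0,0,0,0,0,40],[0,0,0,0,0,0,40]]]'

```text
time_s: 22.12
tcp_pos: [0.5781, -0.2824, 0.0151]
ee_rot: [[0.999, 0.0, -0.045], [0.045, -0.0, 0.999], [0.0, -1.0, -0.0]]
wrist_force: [-0.3, -1.3, -1.0]
gripper_width: 0.62
```

Emit:
step_arm --moves '[[[0,0,0,0,0,0,40],[0,0,0,0,0,0,40],[0,0,0,0,0,0,40],[0,0,0,0,0,0,40],[0,0,0,0,0,0,40]]]'

```text
time_s: 22.53
tcp_pos: [0.5781, -0.2823, 0.0151]
ee_rot: [[0.999, 0.0, -0.045], [0.045, -0.0, 0.999], [0.0, -1.0, -0.0]]
wrist_force: [0.5, -0.3, -0.5]
gripper_width: 0.621
```

```bash
python3 go.py .5515 .23 .14 92
```

```text
t 22.53 p [ 0.5781 -0.2823  0.0151] yaw 92.56 tilt [ 1.e-04 -0.e+00 -1.e+00] F [ 0.5 -0.3 -0.5] g 0.621 v 0.09
shift [ -0.36 -12.5   51.3 ] turn_y 0.01
```

Emit:
step_arm --moves '[[[0,0,0,0,-1,0,40],[0,0,0,0,-4,0,40],[0,0,0,0,-7.5,0,40],[0,0,0,0,-11,0,40],[0,0,0,0,-12.5,0,40]]]'

```text
time_s: 22.95
tcp_pos: [0.5801, -0.2831, 0.1462]
ee_rot: [[0.999, 0.008, -0.046], [0.046, -0.003, 0.999], [0.007, -1.0, -0.003]]
wrist_force: [0.5, 0.2, -0.6]
gripper_width: 0.621
```

Emit:
step_arm --moves '[[[0,0,0,0,0,3,40],[0,0,0,0,0,7,40],[0,0,0,0,0,11,40],[0,0,0,0,0,15,40],[0,0,0,0,0,19,40]]]'

```text
time_s: 23.37
tcp_pos: [0.5687, -0.0908, 0.1407]
ee_rot: [[0.999, -0.0, -0.044], [0.044, 0.0, 0.999], [-0.0, -1.0, 0.0]]
wrist_force: [0.7, 1.1, -1.4]
gripper_width: 0.618
```

Emit:
step_arm --moves '[[[0,0,0,0,0,4,40],[0,0,0,0,0,8,40],[0,0,0,0,0,12,40],[0,0,0,0,0,16,40],[0,0,0,0,0,20,40]]]'

```text
time_s: 23.78
tcp_pos: [0.5598, 0.1092, 0.1408]
ee_rot: [[0.999, -0.0, -0.045], [0.045, 0.0, 0.999], [-0.0, -1.0, 0.0]]
wrist_force: [0.8, 0.6, -1.5]
gripper_width: 0.617
```

```bash
python3 go.py .5515 .23 .14 92
```

```text
t 23.78 p [0.5598 0.1092 0.1408] yaw 92.57 tilt [-0.e+00  2.e-04 -1.e+00] F [ 0.8  0.6 -1.5] g 0.617 v 46.29
shift [-0.28  0.08 12.1 ] turn_y 0.01
```

Emit:
step_arm --moves '[[[0,0,0,-0.1,0,3.5,40],[0,0,0,-0.2,0,7,40],[0,0,0,-0.3,0,10,40],[0,0,0,-0.3,0,11.8,40],[0,0,0,-0.3,0,11.8,40]]]'

```text
time_s: 24.2
tcp_pos: [0.552, 0.2287, 0.1405]
ee_rot: [[0.999, 0.001, -0.049], [0.049, 0.001, 0.999], [0.001, -1.0, 0.001]]
wrist_force: [-0.5, -0.7, -2.3]
gripper_width: 0.618
```

Emit:
step_arm --moves '[[[0,0,0,0,2,0,40],[0,0,0,0,4,0,40],[0,0,0,0,6,0,40],[0,0,0,0,7,0,40],[0,0,0,0,7.5,0,40]]]'

```text
time_s: 24.62
tcp_pos: [0.5513, 0.2238, 0.0636]
ee_rot: [[0.999, -0.003, -0.044], [0.044, -0.002, 0.999], [-0.003, -1.0, -0.002]]
wrist_force: [-0.6, 0.1, -1.5]
gripper_width: 0.618
```

Emit:
step_arm --moves '[[[0,0,0,0,0,0,40],[0,0,0,0,0,0,40],[0,0,0,0,0,0,40],[0,0,0,0,0,0,40],[0,0,0,0,0,0,40]]]'

```text
time_s: 25.03
tcp_pos: [0.5528, 0.2253, 0.066]
ee_rot: [[0.999, 0.001, -0.045], [0.045, 0.001, 0.999], [0.001, -1.0, 0.001]]
wrist_force: [0.6, 0.3, -0.6]
gripper_width: 0.62
```

```bash
python3 go.py .5515 .23 .022 92
python3 - <<'E'
from station import optics
import cv2
for n in("side","top"):
    c=optics.capture(n)["image"]
    a=c[230:375,140:310] if n=="side" else c[165:300,125:255]
    cv2.imwrite(f"pics/pre_{n}.png",cv2.resize(a,None,fx=3.5,fy=3.5)[:,:,::-1])
E
```

```text
t 25.03 p [0.5528 0.2253 0.066 ] yaw 92.56 tilt [ 0.0014  0.0011 -1.    ] F [ 0.6  0.3 -0.6] g 0.62 v 0.28
shift [-0.11  4.4   0.47] turn_y 0.01
```

View pics/pre_side.png

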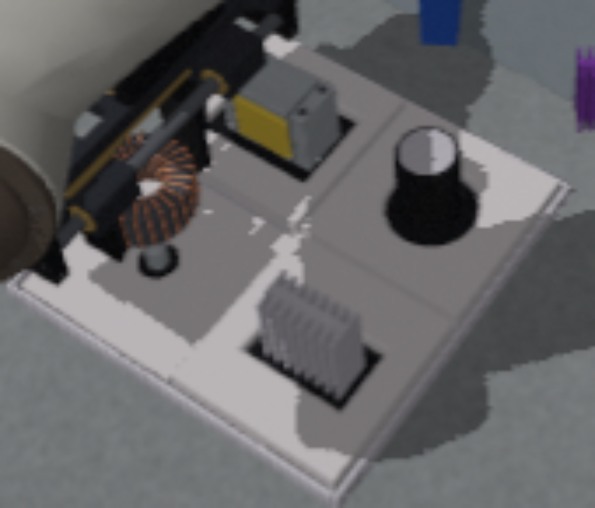

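Run:
```python
from station import optics
import cv2
c=optics.capture("side")["image"]
cv2.imwrite("pics/pre2_side.png",cv2.resize(c[250:320,140:210],None,fx=8,fy=8,interpolation=cv2.INTER_CUBIC)[:,:,::-1])
```

```text
(no output)
```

View pics/pre2_side.png

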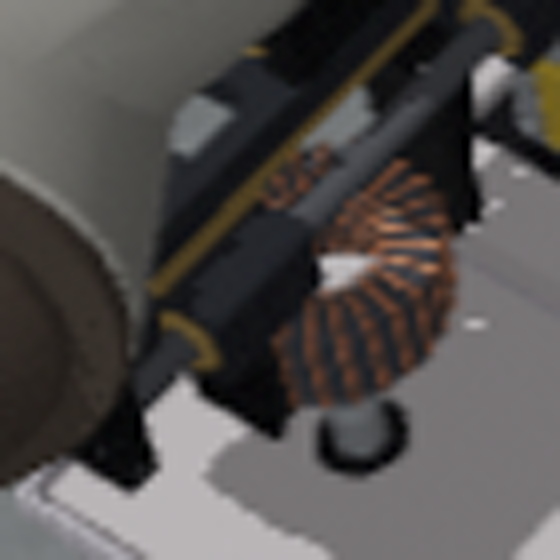

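View pics/pre_top.png

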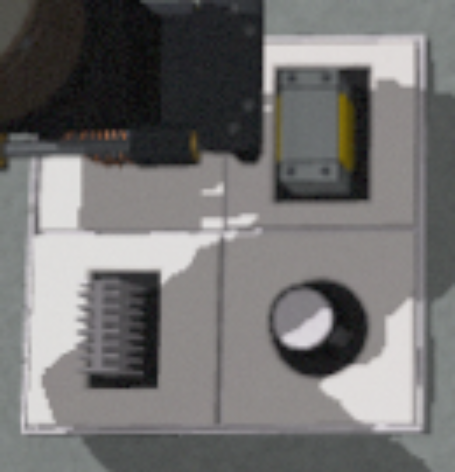

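The core may have tilted in the grip. I'll project where a flat core should appear and compare.

Run:
```python
from station import optics
from h import *
c=optics.capture("side");im=c["image"][250:320,140:210]
im=cv2.resize(im,None,fx=8,fy=8,interpolation=cv2.INTER_CUBIC)[:,:,::-1].copy()
a=np.linspace(0,2*np.pi,60)
for r,z,col in((.027,.076,(0,255,0)),(.027,.051,(255,255,0)),(.014,.076,(0,0,255)),(.014,.051,(255,0,255))):
    q=np.array([(proj(c,(.553+r*np.cos(t),.2255+r*np.sin(t),z))-[140,250]+.5)*8 for t in a]).astype(int)
    cv2.polylines(im,[q],True,col,1)
cv2.imwrite("pics/pre3.png",im)
```

```text
(no output)
```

View pics/pre3.png

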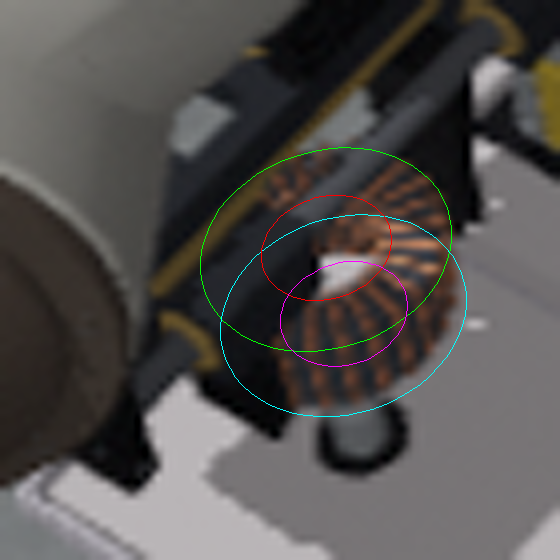

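The projected flat ring fits the image, with the outer edges and the see-through sliver both lining up. The core is flat, so I'll lower it.

Emit:
step_arm --moves '[[[0,0,0,-0.1,0.4,0.3,40],[0,0,0,-0.1,0.8,0.45,40],[0,0,0,-0.1,1.3,0.45,40],[0,0,0,-0.1,1.7,0.45,40],[0,0,0,-0.1,1.9,0.45,40]]]'

```text
time_s: 25.65
tcp_pos: [0.5506, 0.2292, 0.0449]
ee_rot: [[0.999, -0.002, -0.045], [0.045, -0.001, 0.999], [-0.002, -1.0, -0.001]]
wrist_force: [0.6, 0.1, -0.9]
gripper_width: 0.623
```

Emit:
step_arm --moves '[[[0,0,0,0,0,0,40],[0,0,0,0,0,0,40],[0,0,0,0,0,0,40],[0,0,0,0,0,0,40],[0,0,0,0,0,0,40]]]'

```text
time_s: 26.07
tcp_pos: [0.5513, 0.2296, 0.0463]
ee_rot: [[0.999, 0.0, -0.045], [0.045, 0.0, 0.999], [0.0, -1.0, 0.0]]
wrist_force: [0.2, -0.1, -1.1]
gripper_width: 0.62
```

```bash
python3 go.py .5515 .23 .022 92
```

```text
t 26.07 p [0.5513 0.2296 0.0463] yaw 92.56 tilt [ 4.e-04  3.e-04 -1.e+00] F [ 0.2 -0.1 -1.1] g 0.62 v 0.09
shift [0.02 2.43 0.04] turn_y 0.01
```

Emit:
step_arm --moves '[[[0,0,0,0,0.3,0,40],[0,0,0,0,0.6,0,40],[0,0,0,0,0.9,0,40],[0,0,0,0,1.1,0,40],[0,0,0,0,1.3,0,40]]]'

```text
time_s: 26.48
tcp_pos: [0.551, 0.2294, 0.0326]
ee_rot: [[0.999, -0.0, -0.045], [0.045, -0.0, 0.999], [-0.0, -1.0, -0.0]]
wrist_force: [0.2, 0.6, -1.3]
gripper_width: 0.618
```

Emit:
step_arm --moves '[[[0,0,0,0,0.3,0,40],[0,0,0,0,0.6,0,40],[0,0,0,0,0.8,0,40],[0,0,0,0,0.9,0,40],[0,0,0,0,0.9,0,40]]]'

```text
time_s: 26.9
tcp_pos: [0.551, 0.2294, 0.0237]
ee_rot: [[0.999, -0.0, -0.045], [0.045, -0.0, 0.999], [-0.001, -1.0, -0.0]]
wrist_force: [0.4, -0.2, -1.0]
gripper_width: 0.619
```

```bash
python3 go.py .5515 .23 .022 92
```

```text
t 26.9 p [0.551  0.2294 0.0237] yaw 92.56 tilt [-5.e-04 -4.e-04 -1.e+00] F [ 0.4 -0.2 -1. ] g 0.619 v 0.35
shift [0.05 0.17 0.06] turn_y 0.01
```

Emit:
step_arm --moves '[[[0,0,0,0,0.05,0,40],[0,0,0,0,0.1,0,40],[0,0,0,0,0.15,0,40],[0,0,0,0,0.2,0,40],[0,0,0,0,0.2,0,40]]]'

```text
time_s: 27.32
tcp_pos: [0.5512, 0.2295, 0.0221]
ee_rot: [[0.999, 0.0, -0.045], [0.045, 0.0, 0.999], [0.0, -1.0, 0.0]]
wrist_force: [0.5, -0.1, -1.2]
gripper_width: 0.618
```

```bash
python3 go.py .5515 .23 .022 92
```

```text
t 27.32 p [0.5512 0.2295 0.0221] yaw 92.56 tilt [ 1.e-04  1.e-04 -1.e+00] F [ 0.5 -0.1 -1.2] g 0.618 v 0.11
shift [0.03 0.01 0.04] turn_y 0.01
```

One small press to make contact, then release.

Emit:
step_arm --moves '[[[0,0,0,0,0.1,0,40],[0,0,0,0,0.1,0,40],[0,0,0,0,0.1,0,40],[0,0,0,0,0.1,0,40],[0,0,0,0,0.1,0,40]]]'

```text
time_s: 27.73
tcp_pos: [0.5512, 0.2296, 0.022]
ee_rot: [[0.999, 0.0, -0.045], [0.045, 0.0, 0.999], [0.0, -1.0, 0.0]]
wrist_force: [-1.9, -0.8, 5.3]
gripper_width: 0.62
```

Emit:
step_arm --moves '[[[0,0,0,0,0,0,73],[0,0,0,0,0,0,73],[0,0,0,0,0,0,73],[0,0,0,0,0,0,73],[0,0,0,0,0,0,73]]]'

```text
time_s: 28.15
tcp_pos: [0.5512, 0.2295, 0.0208]
ee_rot: [[0.999, -0.0, -0.045], [0.045, -0.0, 0.999], [-0.0, -1.0, -0.0]]
wrist_force: [1.0, 0.6, -0.9]
gripper_width: 0.726
```

Emit:
step_arm --moves '[[[0,0,0,0,0,0,73],[0,0,0,0,-1,0,73],[0,0,0,0,-3,0,73],[0,0,0,0,-6,0,73],[0,0,0,0,-9,0,73]]]'

```text
time_s: 28.57
tcp_pos: [0.5507, 0.2291, 0.112]
ee_rot: [[0.999, -0.001, -0.045], [0.045, -0.001, 0.999], [-0.001, -1.0, -0.001]]
wrist_force: [1.1, -0.2, 1.0]
gripper_width: 0.729
```

Emit:
step_arm --moves '[[[0,0,0,0,-3,0,80],[0,0,0,0,-5,-4,80],[0,0,0,0,-6,-8,80],[0,0,0,0,-6,-12,80],[0,0,0,0,-6,-16,80]]]'

```text
time_s: 28.98
tcp_pos: [0.5586, 0.0685, 0.1734]
ee_rot: [[0.999, 0.004, -0.046], [0.046, 0.001, 0.999], [0.004, -1.0, 0.001]]
wrist_force: [1.5, 0.2, -1.2]
gripper_width: 0.798
```

Emit:
step_arm --moves '[[[0,0,0,0,0,-4,80],[0,0,0,0,0,-8,80],[0,0,0,0,0,-12,80],[0,0,0,0,0,-16,80],[0,0,0,0,0,-20,80]]]'

```text
time_s: 29.4
tcp_pos: [0.567, -0.1321, 0.1721]
ee_rot: [[0.999, 0.001, -0.045], [0.045, -0.0, 0.999], [0.001, -1.0, -0.0]]
wrist_force: [0.3, -0.0, 0.0]
gripper_width: 0.804
```

Emit:
step_arm --moves '[[[0,0,0,0,0,-4,80],[0,0,0,0,0,-8,80],[0,0,0,0,0,-12,80],[0,0,0,0,0,-15,80],[0,0,0,0,0,-16,80]]]'

```text
time_s: 29.82
tcp_pos: [0.5739, -0.2941, 0.1715]
ee_rot: [[0.999, 0.001, -0.041], [0.041, -0.001, 0.999], [0.001, -1.0, -0.001]]
wrist_force: [0.5, 0.3, 0.5]
gripper_width: 0.8
```

Run:
```python
from station import optics,r
import cv2,pickle
print(r.sense()["tcp_pos"],r.sense()["time_s"])
for n in("side","top"):
    C=optics.capture(n);pickle.dump(C,open(n+"3.pkl","wb"));c=C["image"]
    a=c[130:375,130:400] if n=="side" else c[160:305,120:340]
    cv2.imwrite(f"pics/fin_{n}.png",cv2.resize(a,None,fx=2.4 if n=="side" else 3.5,fy=2.4 if n=="side" else 3.5)[:,:,::-1])
```

```text
[ 0.57393699 -0.2941248   0.17147709] 29.8167
```

View pics/fin_side.png

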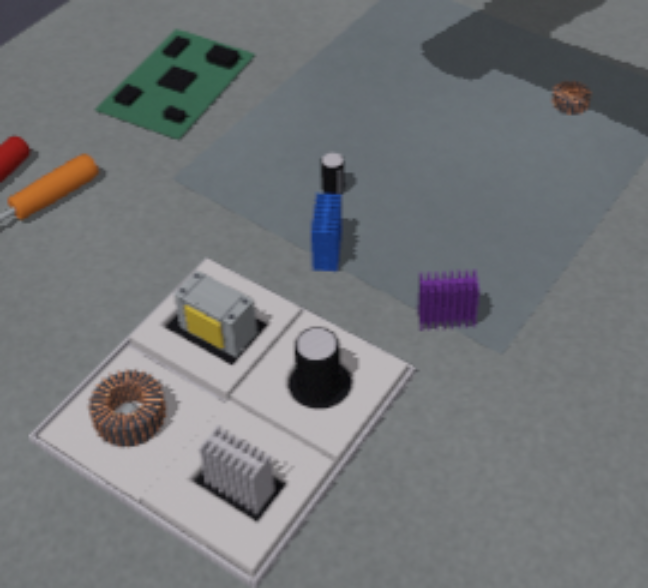

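View pics/fin_top.png

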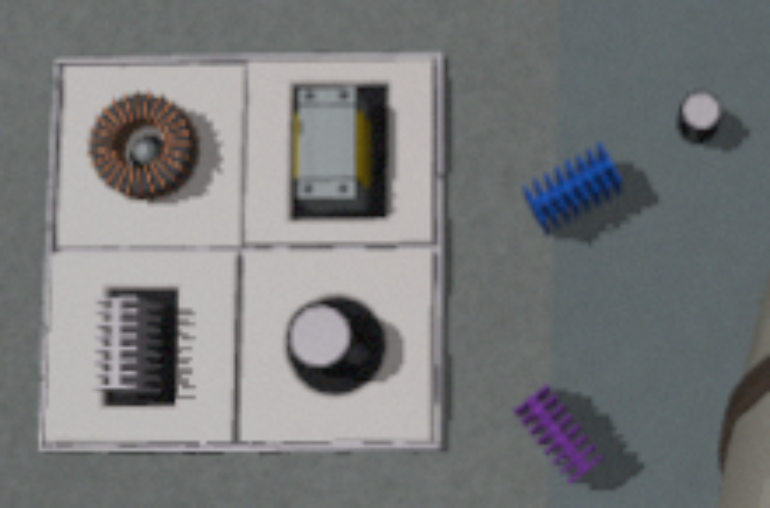

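The side and top views agree: core flat over the post at top crop (143,147), with the other three in their recesses. I'll check the seated heights and let the arm come to rest.

Emit:
step_arm --moves '[[[0,0,0,0,0,0,80],[0,0,0,0,0,0,80],[0,0,0,0,0,0,80],[0,0,0,0,0,0,80],[0,0,0,0,0,0,80]]]'

```text
time_s: 30.33
tcp_pos: [0.5746, -0.2889, 0.1714]
ee_rot: [[0.999, 0.0, -0.046], [0.046, -0.0, 0.999], [0.0, -1.0, -0.0]]
wrist_force: [-0.6, -0.2, 0.6]
gripper_width: 0.803
```

Run:
```python
from h import *
T,S=load("top3"),load("side3")
t=lambda x,y:(120+x/3.5,160+y/3.5); s=lambda x,y:(130+x/2.4,130+y/2.4)
for n,a,b in(("cap top (62)",t(319,336),s(317,343)),("transf top corner? centre (52)",t(328,143),s(216,303)),("hs top c (57)",t(118,342),s(241,452)),("core bore top (32)",t(142,145),s(128,398))):
    p,g=tri(T,a,S,b);print(n,p.round(4),round(g*1e3,1))
```

```text
cap top (62) [0.4513 0.1238 0.0628] 0.3
transf top corner? centre (52) [0.552  0.1265 0.0426] 2.6
hs top c (57) [0.4449 0.2262 0.0547] 4.2
core bore top (32) [0.5526 0.2279 0.0317] 0.2
```

```bash
python3 -c "
from station import r
print(r.finish_job())"
```

```text
the job is handed in; nothing more can be done
None
```

I placed all four parts in the tray in the order asked: large capacitor, transformer, silver heatsink, large ring core. The job was handed in at about 30 s of the 93 s allowed. I did not touch the small capacitor, the small ring core or the blue and purple heatsinks, and the arm was at rest well clear of the tray.

**Seating:** each part came to rest with the gripper 7 mm higher than where it was picked up, which matches the nest floor, and I felt floor contact before each release. The final side and top views show all four upright in their nests and the core flat over the post.

**Final height checks:**

| Part | Measured top | Expected top | Gap between the two views |
|---|---|---|---|
| Large capacitor | 62.8 mm | 62 mm | 0.3 mm |
| Large ring core | 31.7 mm | 32 mm | 0.2 mm |
| Heatsink | 54.7 mm | 57 mm | 4.2 mm |
| Transformer | 42.6 mm | 52 mm | 2.6 mm |

- **Disagreement:** the transformer and heatsink heights did not agree with the expected values. I picked those points by eye and the two views did not meet well. I put the difference down to those picks, and relied on the gripper height, the floor contact and the pictures for these two.
- **False alarm:** before lowering, the core looked tilted in the grip. Projecting a flat ring onto the image showed it was flat.

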